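# Load the day's control vials into the blood analyser's carrier

### The arm

A 7-joint arm with a two-finger parallel gripper is mounted at the origin on the work surface. World frame = base frame: x ahead of the robot, y to its left, z up, the work surface at z = 0. Lengths are in mm, angles in rad, forces in N, time in s.
With the tool pointing down it reaches from about 425 to 875 mm from the base axis. Payload 9.9 kg.
Tool frame: the origin (TCP) lies midway between the tips of the shut fingers; the grasp point (between the pads) lies 19 mm behind it; z points along the fingers, x is the direction in which the jaws open and shut, and the axes are right-handed (so a half turn about z gives the same grasp; the last joint's range is limited). The gripper opens to 85 mm and grips with 20 to 120 N. Pads are 22 mm wide; open, the fingers measure 114 mm over their backs; the gripper's body (76 mm by 85 mm) begins 54 mm behind the grasp point. The pads swing forward as they close: fully open they stand 13 mm farther back than shut.
Start: joints at [1.049, 0.576, 0.025, 1.437, -0.015, 1.129, -0.057], TCP at [286.17, -611.34, 231.289] pointing down, gripper open.
Joint ranges: [-2.76, 2.76], [-0.34, 2.15], [-1.52, 1.57], [0.19, 2.46], [-1.09, 4.23], [0.17, 1.99], [-2.82, 2.82]. Speed limits (rad/s): [2.22, 2.22, 3.01, 3.01, 3.14, 3.14, 3.14].

### API

Orientations are given as [roll, pitch, yaw] about the fixed x, y, z axes, in that order (R = Rz(yaw) Ry(pitch) Rx(roll)).
In Python, from plant import arm gives the robot as it stands.
- The arm moves only by the shell command python3 -m jog 'ROWS' [OPENING] [FORCE]. ROWS is JSON, a list of rows, each an object with "dp": the shift along the tool's x, y, z in mm, a list of three; "rotation": the turn, a rotation vector about the tool's x, y, z in degrees, a list of three. In form: [{"dp": [x, y, z], "rotation": [wx, wy, wz]}, ...]. A call has exactly 10 rows; each row is the pose to reach, as a shift and turn from the pose commanded when the call began, along the tool's axes at that moment; what a row does not reach only later rows make up. A row lasts 1/12 s, in which the tool goes at most 41.7 mm and 7.16 degrees, less where a joint would pass 70% of its speed; a pose out of reach is approached as far as the arm can. A call with a gripper value outside its range is refused whole. OPENING is the opening, from -1 (shut) to 1 (fully open), set as the call begins (- or left out, the last holds). The fingers move at their own pace and stop on an object; FORCE is the grip in N (left out, the last holds). Time passes only in rows, so rows that repeat a pose let the fingers close, or fill a call up. It gives the time, the measured TCP pose, the force and the opening at its end, in the units of the state.
- arm.sense(): the state, without advancing time (a new reading comes with each control period).
- arm.camera(name): name is "scene" or "top" or "wrist"; returns a dict with "pixels" (400x640x3 uint8, red, green, blue), "fx", "fy", "cx", "cy" (pixels), "distortion" ([k1, k2, p1, p2, k3] as OpenCV has them; the pictures are not rectified), "T" (4x4, takes a point from camera to world coordinates). Camera axes: x right, y down, z forward; pixel columns grow to the right and rows downward; lengths in mm; the calibration is good to about 2 mm. A picture is of the moment at which its call begins. There is no depth.
- arm.sign_off(): hands the job in, once; it reports no verdict.
The state is a dict: "t": time; "joints": joint angles; "dq": joint speeds; "tau": joint torques, N m; "position": TCP position; "ee_rot": TCP orientation; "wrist_force": force on the tool from outside, world axes, zero at the start; "torque": the same for the moment, N m; "finger_gap": finger opening in mm.
Only numpy, scipy, OpenCV 4.12 (cv2) and the standard library are available. Lean on these libraries where they do the work, as an engineer would, in place of code of your own. Each camera call takes 0.05 s, during which the arm holds its last target. There are 200 camera calls.

### The job

Yesterday's vial, the one with the black cap, is still standing in one of the coloured holders: move it to the blue discard tray. Stand each of the three purple-capped control vials in the holder of the colour of its dot. Set every vial down upright without dropping it or knocking any over, and leave the two white-capped vials where they are.

Things in the scene. Friction and masses are not known exactly. Their poses are not given: they have to be found in the camera images.
- control_yellow_mid (a point): Cylindrical vial, 30 mm diameter, 62 mm tall, rigid, about 40 g, standing upright; purple cap (28 mm) with a yellow 17 mm dot on top, and a yellow band round the body. The point is its centre, half-way up (31 mm above its foot); z is its own axis, up.
- control_green_mid (a point): Cylindrical vial, 30 mm diameter, 62 mm tall, rigid, about 40 g, standing upright; purple cap (28 mm) with a green 17 mm dot on top, and a green band round the body. The point is its centre, half-way up (31 mm above its foot); z is its own axis, up.
- control_red_mid (a point): Cylindrical vial, 30 mm diameter, 62 mm tall, rigid, about 40 g, standing upright; purple cap (28 mm) with a red 17 mm dot on top, and a red band round the body. The point is its centre, half-way up (31 mm above its foot); z is its own axis, up.
- used_mid (a point): Cylindrical vial, 30 mm diameter, 62 mm tall, rigid, about 40 g, standing upright; plain black cap without a dot, grey band. At the start it stands in one of the three coloured holders. The point is its centre, half-way up (31 mm above its foot); z is its own axis, up.
- calib_yellow_mid (a point): Cylindrical vial, 30 mm diameter, 62 mm tall, rigid, about 40 g, standing upright; WHITE cap with a yellow 17 mm dot on top, and a yellow band: a calibrator, not to be moved. The point is its centre, half-way up (31 mm above its foot); z is its own axis, up.
- calib_red_mid (a point): Cylindrical vial, 30 mm diameter, 62 mm tall, rigid, about 40 g, standing upright; WHITE cap with a red 17 mm dot on top, and a red band: a calibrator, not to be moved. The point is its centre, half-way up (31 mm above its foot); z is its own axis, up.
- holder_yellow: Fixed yellow square holder, 56 x 56 mm, a shallow well 48 mm square inside; floor 4 mm and rim 10 mm above its underside. The three holders stand in a row, 90 mm apart, on a flat 8 mm thick metal carrier plate (75 x 290 mm) on the bench, in any order. Origin: centre of its underside (on the plate's top); x and y along its sides, y along the row, z up.
- holder_green: Fixed green square holder, 56 x 56 mm, a shallow well 48 mm square inside; floor 4 mm and rim 10 mm above its underside. The three holders stand in a row, 90 mm apart, on a flat 8 mm thick metal carrier plate (75 x 290 mm) on the bench, in any order. Origin: centre of its underside (on the plate's top); x and y along its sides, y along the row, z up.
- holder_red: Fixed red square holder, 56 x 56 mm, a shallow well 48 mm square inside; floor 4 mm and rim 10 mm above its underside. The three holders stand in a row, 90 mm apart, on a flat 8 mm thick metal carrier plate (75 x 290 mm) on the bench, in any order. Origin: centre of its underside (on the plate's top); x and y along its sides, y along the row, z up.
- tray: Discard tray: fixed square blue metal tray on the bench, 96 x 96 mm, 90 mm square inside; floor 3 mm and rim 10 mm above its underside. Origin: centre of its underside; x and y along its sides, z up.

How it is judged (in metres and radians):
At the end, for the whole second after the job is handed in: Each purple-capped vial stands on the floor of the holder of its dot's colour, within 14 mm of its centre; the black-capped vial stands on the tray's floor, within 36 mm of its centre along each side; all upright within 0.12 rad, at rest (horizontal distance between control_yellow_mid and holder_yellow below 0.014 m and z of control_yellow_mid in the frame of holder_yellow between 0.031 and 0.039 m and angle between each of control_yellow_mid, control_green_mid, control_red_mid, used_mid's own z axis and vertical below 0.12 rad and linear speed of each of control_yellow, control_green, control_red, used below 0.02 m/s and horizontal distance between control_green_mid and holder_green below 0.014 m and z of control_green_mid in the frame of holder_green between 0.031 and 0.039 m and horizontal distance between control_red_mid and holder_red below 0.014 m and z of control_red_mid in the frame of holder_red between 0.031 and 0.039 m and x of used_mid in the frame of tray between -0.036 and 0.036 m and y of used_mid in the frame of tray between -0.036 and 0.036 m and z of used_mid in the frame of tray between 0.03 and 0.038 m); the robot touches nothing.
It fails at once if a white-capped vial is moved more than 15 mm (distance of any of calib_yellow_mid, calib_red_mid from where it was at the start of the episode above 0.015 m).
It fails at once if a vial is knocked over or tipped beyond 0.6 rad (angle between any of control_yellow_mid, control_green_mid, control_red_mid, used_mid, calib_yellow_mid, calib_red_mid's own z axis and vertical above 0.6 rad).
It fails at once if a vial is dropped (moves faster than 0.7 m/s, a fall of about 25 mm, while the fingers do not hold it) ((linear speed of control_yellow above 0.7 m/s and contact force between control_yellow and the fingers below 0.05 N) or (linear speed of control_green above 0.7 m/s and contact force between control_green and the fingers below 0.05 N) or (linear speed of control_red above 0.7 m/s and contact force between control_red and the fingers below 0.05 N) or (linear speed of used above 0.7 m/s and contact force between used and the fingers below 0.05 N)).
It also fails if it takes over 107 s, if anything falls off the work surface, if the arm or the gripper's body presses on something with over 40 N, if the wrist force passes 120 N, or if a joint passes its speed limit or range.

## Working session

There is one attempt and no reset: what is moved stays moved. The work goes in short steps, Python scripts to look and compute and a shell command to move; the robot and the scene stay as the last step left them, time stands still between calls to the robot, and variables do not carry over. Pictures are saved under pics/ and viewed, about 12 in all and at most 16, crops included, and the job is handed in when it is done.

```bash
ls; mkdir -p pics
python3 - <<'E'
from plant import arm
import cv2,numpy as np
for n in ("top","scene"):
    c=arm.camera(n); cv2.imwrite(f"pics/{n}0.png",c["pixels"][:,:,::-1])
    print(n,c["fx"],c["fy"],c["cx"],c["cy"],c["distortion"],np.round(c["T"],4).tolist())
print(arm.sense())
E
```

```text
pics
top 383.2083867006322 383.2083867006322 318.7026759291166 199.34878890662574 [-0.07268144  0.          0.          0.          0.        ] [[-0.0014, -0.9892, 0.1466, 429.0094], [-0.9994, -0.0039, -0.0355, 18.5656], [0.0357, -0.1465, -0.9886, 897.748], [0.0, 0.0, 0.0, 1.0]]
scene 408.3055612322807 408.3055612322807 322.9874128068446 201.1115254439542 [-0.03771434  0.          0.          0.          0.        ] [[0.0402, 0.6576, -0.7523, 1234.5435], [0.999, -0.0393, 0.0191, -24.3219], [-0.017, -0.7523, -0.6586, 665.5624], [0.0, 0.0, 0.0, 1.0]]
{'t': 0.1, 'joints': array([ 1.04923481,  0.57647188,  0.02483294,  1.43778835, -0.01496752,
        1.12896579, -0.05651953]), 'dq': array([ 0.00134756, -0.00212402,  0.00026725, -0.00040525,  0.00064762,
        0.00036552,  0.00087738]), 'tau': array([ 5.68834454e-03, -7.67309046e+01,  2.25747049e+00, -2.86605066e+01,
        1.58012914e-02,  8.67691298e-03,  2.89692093e-05]), 'position': array([ 285.9884648 , -611.00628002,  230.525104  ]), 'ee_rot': array([ 3.14149695e+00,  1.44587450e-03, -1.13299543e+00]), 'wrist_force': array([ 0.16199409,  0.0493891 , -0.64334918]), 'torque': array([-0.00175332,  0.02861553,  0.05340388]), 'finger_gap': 85.72982199559465}
```

View pics/top0.png

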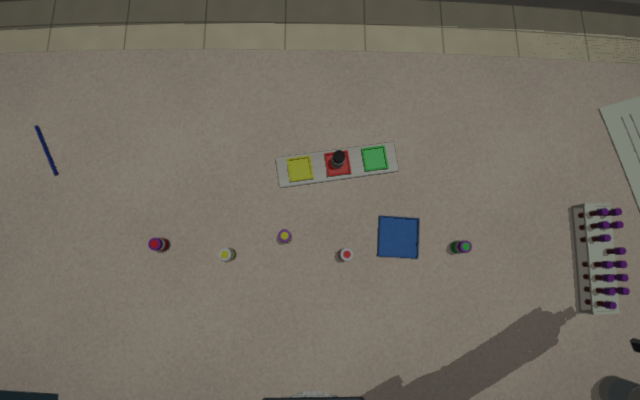

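View pics/scene0.png

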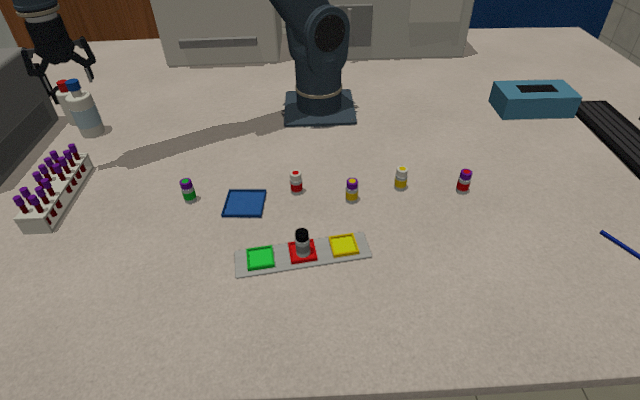

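The black-capped vial stands in the red holder (top view, about 338,160). The free holders are yellow (300,169) and green (374,159), and the tray is at (398,237). The purple vials are red (157,244), yellow (284,237) and green (464,247). The white-capped ones are at (227,255) and (346,255).

```bash
cat > h.py <<'E'
from plant import arm
import cv2,numpy as np
def ray(c,uv,z):
    K=np.array([[c["fx"],0,c["cx"]],[0,c["fy"],c["cy"]],[0,0,1.]])
    p=cv2.undistortPoints(np.array([[uv]],float),K,np.array(c["distortion"],float))[0,0]
    T=np.array(c["T"]); d=T[:3,:3]@[p[0],p[1],1]; o=T[:3,3]
    return (o+d*(z-o[2])/d[2])[:2]
def proj(c,P):
    K=np.array([[c["fx"],0,c["cx"]],[0,c["fy"],c["cy"]],[0,0,1.]]); T=np.linalg.inv(np.array(c["T"]))
    return cv2.projectPoints(np.array([P],float),cv2.Rodrigues(T[:3,:3])[0],T[:3,3],K,np.array(c["distortion"],float))[0][0,0]
HUE={"red":(172,8),"yellow":(20,35),"green":(45,85),"blue":(100,120),"purple":(125,160)}
def blobs(c,name,amin=12,smin=110,vmin=60):
    h=cv2.cvtColor(c["pixels"],cv2.COLOR_RGB2HSV); a,b=HUE[name]; H=h[...,0]
    m=((H>=a)&(H<=b) if a<b else (H>=a)|(H<=b))&(h[...,1]>smin)&(h[...,2]>vmin)
    n,l,s,q=cv2.connectedComponentsWithStats(m.astype(np.uint8))
    out=[]
    for i in range(1,n):
        if s[i,4]>=amin:
            r=cv2.minAreaRect(np.argwhere(l==i)[:,::-1].astype(np.float32))
            out.append((np.round(q[i],1),np.round(r[0],1),np.round(r[1],1),round(r[2]),s[i,4]))
    return out
E
python3 - <<'E'
from h import *
for n in ("top","scene"):
    c=arm.camera(n)
    for k in HUE:
        for b in blobs(c,k):
            u,v=b[0]
            print(n,k,*[x.tolist() if hasattr(x,'tolist') else x for x in b],"z62:",ray(c,b[0],62).round(),"rect z18",ray(c,b[1],18).round())
c=arm.camera("top")["pixels"][:,:,::-1]
cv2.imwrite("pics/crop1.png",cv2.resize(c[140:265,270:430],None,fx=4.8,fy=4.8,interpolation=cv2.INTER_CUBIC))
cv2.imwrite("pics/crop2.png",cv2.vconcat([cv2.resize(c[225:270,x:x+120],None,fx=6,fy=6,interpolation=cv2.INTER_CUBIC) for x in (140,385)]))
E
```

```text
top red [337.1, 165.1] [337.3, 163.0] [23.2, 23.5] 82 354 z62: [631. -53.] rect z18 [646. -57.]
top red [153.8, 243.5] [153.8, 243.6] [6.3, 6.3] 63 38 z62: [455. 346.] rect z18 [456. 364.]
top red [346.5, 253.9] [346.5, 254.0] [6.0, 5.0] 90 37 z62: [433. -72.] rect z18 [433. -76.]
top yellow [299.5, 168.2] [299.5, 168.1] [23.3, 23.6] 82 551 z62: [623.  31.] rect z18 [633.  32.]
top yellow [284.0, 235.2] [284.0, 235.0] [6.0, 6.0] 90 41 z62: [474.  64.] rect z18 [477.  66.]
top yellow [224.1, 254.0] [224.0, 254.0] [6.0, 6.0] 90 41 z62: [433. 193.] rect z18 [433. 202.]
top green [374.4, 157.9] [374.4, 157.9] [22.8, 23.7] 83 528 z62: [ 648. -137.] rect z18 [ 660. -146.]
top green [465.5, 245.9] [465.5, 246.0] [6.0, 5.0] 90 37 z62: [ 450. -338.] rect z18 [ 450. -357.]
top blue [45.7, 149.8] [45.6, 149.7] [51.1, 3.0] 68 143 z62: [665. 613.] rect z18 [678. 644.]
top blue [397.5, 236.9] [398.0, 236.6] [39.6, 40.0] 3 1537 z62: [ 470. -185.] rect z18 [ 473. -197.]
top purple [604.6, 211.4] [605.0, 211.5] [5.0, 6.0] 90 35 z62: [ 527. -688.] rect z18 [ 532. -726.]
top purple [618.2, 211.3] [618.
[... 3453 characters left out ...]
ple [465.7, 174.7] [466.0, 174.0] [10.0, 10.0] 90 78 z62: [469. 341.] rect z18 [410. 369.]
scene purple [41.2, 179.6] [41.9, 178.9] [21.4, 9.4] 41 118 z62: [ 422. -703.] rect z18 [ 360. -752.]
scene purple [185.6, 184.6] [185.4, 183.5] [10.2, 10.4] 79 67 z62: [ 466. -332.] rect z18 [ 405. -356.]
scene purple [351.6, 184.9] [352.0, 184.0] [10.0, 10.0] 90 69 z62: [491.  63.] rect z18 [434.  70.]
scene purple [28.4, 195.8] [28.5, 195.5] [22.6, 8.5] 45 128 z62: [ 484. -704.] rect z18 [ 428. -754.]
scene purple [39.0, 190.8] [38.8, 191.3] [10.7, 6.8] 76 59 z62: [ 467. -687.] rect z18 [ 413. -734.]
scene purple [17.0, 200.1] [17.1, 200.3] [10.2, 6.7] 68 63 z62: [ 499. -724.] rect z18 [ 446. -775.]
```

View pics/crop1.png

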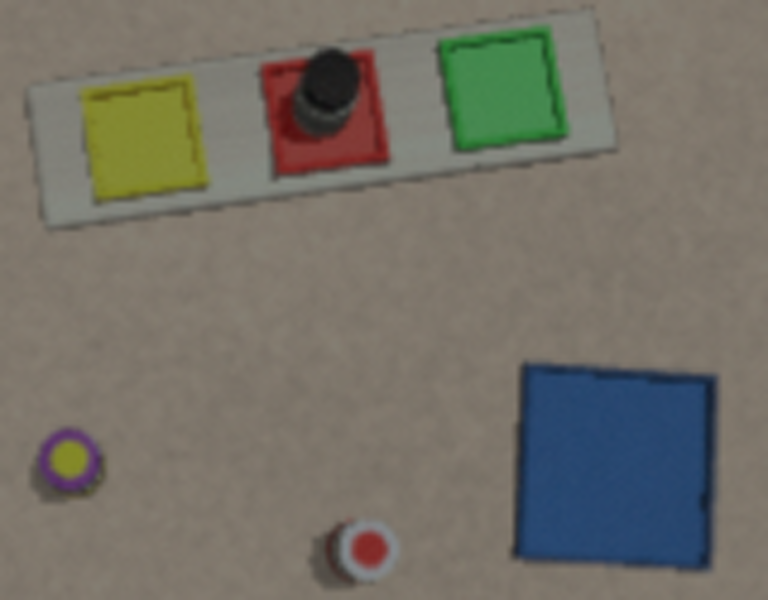

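View pics/crop2.png

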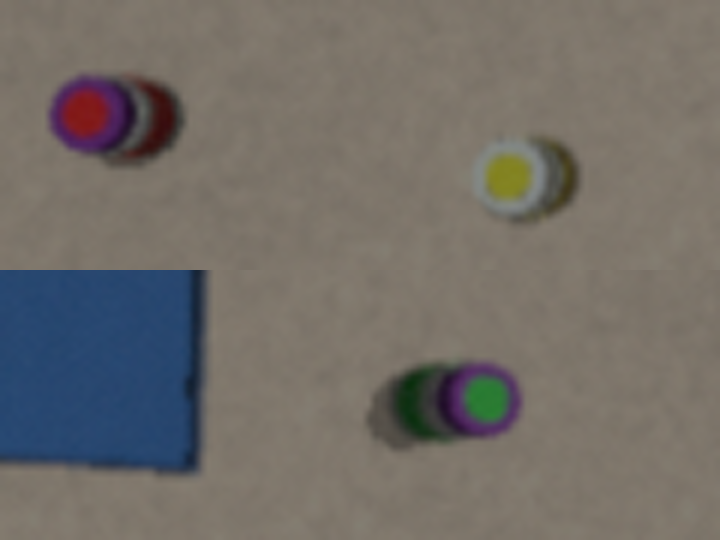

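```bash
python3 -m jog '[{"dp":[0,0,0],"rotation":[0,0,-5]},{"dp":[0,0,0],"rotation":[0,0,-12]},{"dp":[0,0,0],"rotation":[0,0,-19]},{"dp":[0,0,0],"rotation":[0,0,-26]},{"dp":[0,0,0],"rotation":[0,0,-33]},{"dp":[0,0,0],"rotation":[0,0,-40]},{"dp":[0,0,0],"rotation":[0,0,-47]},{"dp":[0,0,0],"rotation":[0,0,-54]},{"dp":[0,0,0],"rotation":[0,0,-61]},{"dp":[0,0,0],"rotation":[0,0,-65]}]' 1 40
python3 - <<'E'
from h import *
c=arm.camera("top"); s=arm.camera("scene")
print("used",ray(c,(338.6,156.5),74),"scene cap top ~",ray(s,(302,233),74),"tray",ray(c,(398,236.6),8))
print("holders",ray(c,(299.5,168.1),18),ray(c,(337.3,163.5),18),ray(c,(374.4,157.9),18))
print(arm.sense()["position"],arm.sense()["ee_rot"])
E
```

```text
t: 1.08
position: [286.0, -611.3, 231.1]
ee_rot: [-3.141, 0.0, 0.008]
wrist_force: [0.9, -0.0, -0.1]
finger_gap: 85.2
used [647.39120758 -55.28086038] scene cap top ~ [654.17693968 -53.48432789] tray [ 473.48905327 -199.02605542]
holders [633.44826132  32.01415575] [645.19010088 -57.05643012] [ 659.63828915 -145.70494564]
[ 285.88621959 -611.36780703  231.09365816] [-3.14116607e+00  3.47794857e-06  2.38296276e-03]
```

```bash
python3 -m jog '[{"dp":[8,-12,0],"rotation":[0,0,0]},{"dp":[22,-34,0],"rotation":[0,0,0]},{"dp":[41,-63,0],"rotation":[0,0,0]},{"dp":[61,-94,0],"rotation":[0,0,0]},{"dp":[81,-125,0],"rotation":[0,0,0]},{"dp":[101,-156,0],"rotation":[0,0,0]},{"dp":[121,-187,0],"rotation":[0,0,0]},{"dp":[141,-217,0],"rotation":[0,0,0]},{"dp":[161,-248,0],"rotation":[0,0,0]},{"dp":[181,-278,0],"rotation":[0,0,0]}]'
python3 -m jog '[{"dp":[20,-31,5],"rotation":[0,0,0]},{"dp":[40,-62,15],"rotation":[0,0,0]},{"dp":[60,-93,25],"rotation":[0,0,0]},{"dp":[80,-124,35],"rotation":[0,0,0]},{"dp":[100,-155,45],"rotation":[0,0,0]},{"dp":[120,-186,55],"rotation":[0,0,0]},{"dp":[140,-217,65],"rotation":[0,0,0]},{"dp":[160,-246,75],"rotation":[0,0,0]},{"dp":[174,-268,81],"rotation":[0,0,0]},{"dp":[181,-278,81],"rotation":[0,0,0]}]'
python3 - <<'E'
from h import *
c=arm.camera("wrist"); cv2.imwrite("pics/w1.png",c["pixels"][:,:,::-1])
s=arm.sense();print(s["position"],s["ee_rot"]); print(proj(c,[648,-55,74]),proj(c,[647,-57,18]),proj(c,[634,32,18]),proj(c,[661,-146,18]))
E
```

```text
t: 2.02
position: [467.7, -330.2, 231.5]
ee_rot: [-3.141, -0.0, -0.001]
wrist_force: [-0.5, -0.5, 0.1]
finger_gap: 85.4
t: 2.85
position: [647.9, -48.4, 148.9]
ee_rot: [-3.139, 0.001, 0.004]
wrist_force: [-1.3, 0.3, -0.1]
finger_gap: 85.3
[648.70875341 -47.87492235 149.64908117] [-3.13822485e+00  6.80733451e-05  5.52543125e-03]
[320.35733201 217.61332925] [319.0450961  197.48690995] [303.12936764  90.08926696] [333.40190366 287.2661917 ]
```

View pics/w1.png

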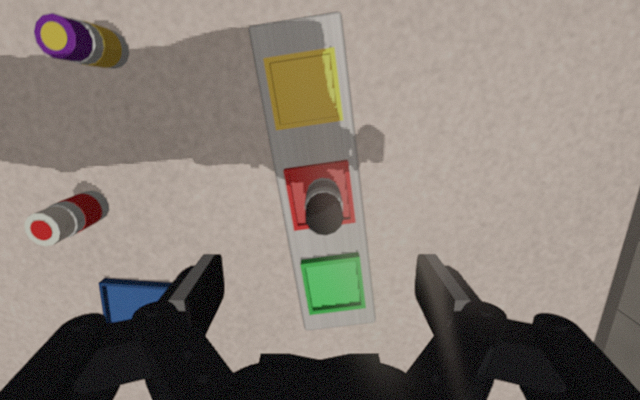

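The picture shows the holders within 2 px of prediction and the black cap at (324,214), about 2 mm off in x. That is well inside the jaws, so I'll descend and grip.

```bash
python3 -m jog '[{"dp":[1,0,4],"rotation":[0,0,0]},{"dp":[1,0,14],"rotation":[0,0,0]},{"dp":[1,0,30],"rotation":[0,0,0]},{"dp":[1,0,48],"rotation":[0,0,0]},{"dp":[1,0,66],"rotation":[0,0,0]},{"dp":[1,0,84],"rotation":[0,0,0]},{"dp":[1,0,100],"rotation":[0,0,0]},{"dp":[1,0,112],"rotation":[0,0,0]},{"dp":[1,0,118],"rotation":[0,0,0]},{"dp":[1,0,120],"rotation":[0,0,0]}]' 1 40
python3 -m jog '[{"dp":[0,0,0],"rotation":[0,0,0]},{"dp":[0,0,0],"rotation":[0,0,0]},{"dp":[0,0,0],"rotation":[0,0,0]},{"dp":[0,0,0],"rotation":[0,0,0]},{"dp":[0,0,0],"rotation":[0,0,0]},{"dp":[0,0,0],"rotation":[0,0,0]},{"dp":[0,0,0],"rotation":[0,0,0]},{"dp":[0,0,0],"rotation":[0,0,0]},{"dp":[0,0,0],"rotation":[0,0,0]},{"dp":[0,0,0],"rotation":[0,0,0]}]' -1 40
python3 - <<'E'
from h import *
c=arm.camera("wrist"); cv2.imwrite("pics/w2.png",c["pixels"][:,:,::-1])
E
```

```text
t: 3.73
position: [647.4, -56.1, 29.2]
ee_rot: [3.141, 0.002, -0.0]
wrist_force: [0.2, 0.3, -0.0]
finger_gap: 85.2
t: 4.57
position: [648.8, -54.8, 31.2]
ee_rot: [3.141, -0.001, 0.001]
wrist_force: [-2.1, -0.5, 6.5]
finger_gap: 29.0
```

View pics/w2.png

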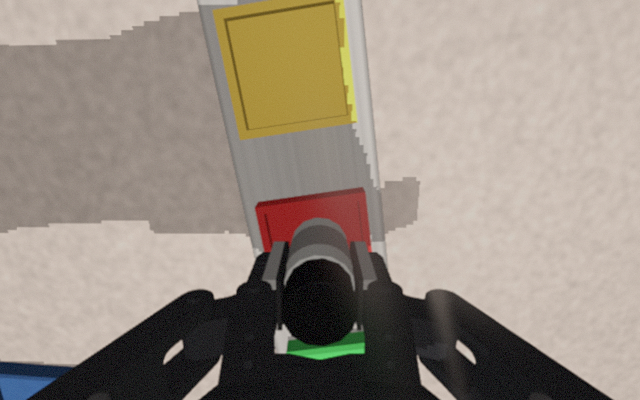

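```bash
python3 -m jog '[{"dp":[0,0,-4],"rotation":[0,0,0]},{"dp":[0,0,-14],"rotation":[0,0,0]},{"dp":[0,0,-30],"rotation":[0,0,0]},{"dp":[0,0,-48],"rotation":[0,0,0]},{"dp":[0,0,-66],"rotation":[0,0,0]},{"dp":[0,0,-84],"rotation":[0,0,0]},{"dp":[0,0,-100],"rotation":[0,0,0]},{"dp":[0,0,-112],"rotation":[0,0,0]},{"dp":[0,0,-118],"rotation":[0,0,0]},{"dp":[0,0,-120],"rotation":[0,0,0]}]'
python3 -m jog '[{"dp":[-5,4,0],"rotation":[0,0,0]},{"dp":[-18,15,0],"rotation":[0,0,0]},{"dp":[-40,33,0],"rotation":[0,0,0]},{"dp":[-66,54,0],"rotation":[0,0,0]},{"dp":[-92,75,0],"rotation":[0,0,0]},{"dp":[-118,97,0],"rotation":[0,0,0]},{"dp":[-142,116,0],"rotation":[0,0,0]},{"dp":[-162,133,0],"rotation":[0,0,0]},{"dp":[-172,141,0],"rotation":[0,0,0]},{"dp":[-176,144,0],"rotation":[0,0,0]}]'
python3 -m jog '[{"dp":[0,0,4],"rotation":[0,0,0]},{"dp":[0,0,14],"rotation":[0,0,0]},{"dp":[0,0,30],"rotation":[0,0,0]},{"dp":[0,0,50],"rotation":[0,0,0]},{"dp":[0,0,70],"rotation":[0,0,0]},{"dp":[0,0,88],"rotation":[0,0,0]},{"dp":[0,0,104],"rotation":[0,0,0]},{"dp":[0,0,116],"rotation":[0,0,0]},{"dp":[0,0,124],"rotation":[0,0,0]},{"dp":[0,0,127],"rotation":[0,0,0]}]'
python3 -m jog '[{"dp":[0,0,0],"rotation":[0,0,0]},{"dp":[0,0,0],"rotation":[0,0,0]},{"dp":[0,0,0],"rotation":[0,0,0]},{"dp":[0,0,1],"rotation":[0,0,0]},{"dp":[0,0,1],"rotation":[0,0,0]},{"dp":[0,0,1],"rotation":[0,0,0]},{"dp":[0,0,1],"rotation":[0,0,0]},{"dp":[0,0,1],"rotation":[0,0,0]},{"dp":[0,0,1],"rotation":[0,0,0]},{"dp":[0,0,1],"rotation":[0,0,0]}]'
python3 - <<'E'
from h import *
c=arm.camera("scene"); cv2.imwrite("pics/s2.png",cv2.resize(c["pixels"][150:290,150:430,::-1],None,fx=2.8,fy=2.8,interpolation=cv2.INTER_CUBIC))
E
```

```text
t: 5.45
position: [648.8, -54.8, 151.7]
ee_rot: [3.141, -0.002, 0.001]
wrist_force: [-0.0, 0.8, -0.8]
finger_gap: 29.0
t: 6.28
position: [470.0, -200.8, 149.6]
ee_rot: [3.141, 0.002, -0.002]
wrist_force: [-0.3, -0.1, -0.1]
finger_gap: 28.9
t: 7.12
position: [473.0, -197.2, 21.9]
ee_rot: [-3.14, 0.001, 0.004]
wrist_force: [-8.4, 5.8, 42.1]
finger_gap: 28.9
t: 7.95
position: [472.6, -199.1, 22.4]
ee_rot: [3.142, -0.0, 0.001]
wrist_force: [-0.1, 0.8, 0.6]
finger_gap: 28.8
```

View pics/s2.png

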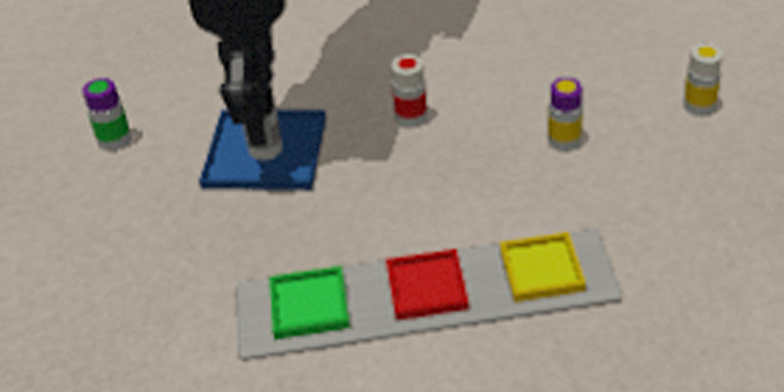

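The vial stands in the tray at about (263,140) in the crop, upright in the jaws. I'll release it and go to the green control vial.

```bash
python3 -m jog '[{"dp":[0,0,0],"rotation":[0,0,0]},{"dp":[0,0,0],"rotation":[0,0,0]},{"dp":[0,0,0],"rotation":[0,0,0]},{"dp":[0,0,0],"rotation":[0,0,0]},{"dp":[0,0,0],"rotation":[0,0,0]},{"dp":[0,0,0],"rotation":[0,0,0]},{"dp":[0,0,0],"rotation":[0,0,0]},{"dp":[0,0,0],"rotation":[0,0,0]},{"dp":[0,0,0],"rotation":[0,0,0]},{"dp":[0,0,0],"rotation":[0,0,0]}]' 1
python3 -m jog '[{"dp":[0,0,-4],"rotation":[0,0,0]},{"dp":[0,0,-14],"rotation":[0,0,0]},{"dp":[0,0,-30],"rotation":[0,0,0]},{"dp":[0,0,-48],"rotation":[0,0,0]},{"dp":[0,0,-66],"rotation":[0,0,0]},{"dp":[0,0,-84],"rotation":[0,0,0]},{"dp":[0,0,-102],"rotation":[0,0,0]},{"dp":[0,0,-116],"rotation":[0,0,0]},{"dp":[0,0,-125],"rotation":[0,0,0]},{"dp":[0,0,-128],"rotation":[0,0,0]}]'
python3 -m jog '[{"dp":[-1,5,0],"rotation":[0,0,0]},{"dp":[-3,17,0],"rotation":[0,0,0]},{"dp":[-6,34,0],"rotation":[0,0,0]},{"dp":[-9,54,0],"rotation":[0,0,0]},{"dp":[-12,74,0],"rotation":[0,0,0]},{"dp":[-16,94,0],"rotation":[0,0,0]},{"dp":[-19,113,0],"rotation":[0,0,0]},{"dp":[-21,128,0],"rotation":[0,0,0]},{"dp":[-23,136,0],"rotation":[0,0,0]},{"dp":[-23,138,0],"rotation":[0,0,0]}]'
python3 -m jog '[{"dp":[0,0,0],"rotation":[0,0,0]},{"dp":[0,0,0],"rotation":[0,0,0]},{"dp":[0,0,0],"rotation":[0,0,0]},{"dp":[0,0,0],"rotation":[0,0,0]},{"dp":[0,0,0],"rotation":[0,0,0]},{"dp":[0,0,0],"rotation":[0,0,0]},{"dp":[0,0,0],"rotation":[0,0,0]},{"dp":[0,0,0],"rotation":[0,0,0]},{"dp":[0,0,0],"rotation":[0,0,0]},{"dp":[0,0,0],"rotation":[0,0,0]}]'
python3 - <<'E'
from h import *
c=arm.camera("wrist"); cv2.imwrite("pics/w3.png",c["pixels"][:,:,::-1])
for b in blobs(c,"green"): print(b, ray(c,b[0],62))
print(proj(c,[473.5,-199,65]),proj(c,[473.5,-199,10]))
E
```

```text
t: 8.83
position: [472.5, -199.0, 22.3]
ee_rot: [-3.142, 0.0, 0.002]
wrist_force: [-0.2, 0.9, -0.2]
finger_gap: 85.6
t: 9.67
position: [473.2, -199.3, 152.3]
ee_rot: [3.141, -0.002, 0.001]
wrist_force: [-0.6, -0.3, -0.1]
finger_gap: 85.1
t: 10.5
position: [448.1, -339.3, 149.1]
ee_rot: [-3.141, 0.002, -0.002]
wrist_force: [0.8, 0.0, -0.2]
finger_gap: 85.2
t: 11.33
position: [449.8, -337.1, 150.3]
ee_rot: [-3.142, 0.0, 0.002]
wrist_force: [0.3, -0.2, -0.8]
finger_gap: 85.5
(array([314.5, 205.3]), array([315.7, 205.3]), array([18.6, 11.9]), 56, np.int32(119)) [ 445.70637349 -339.16982195]
[359.19214422 -10.6687035 ] [350.84804605  11.9825079 ]
```

View pics/w3.png

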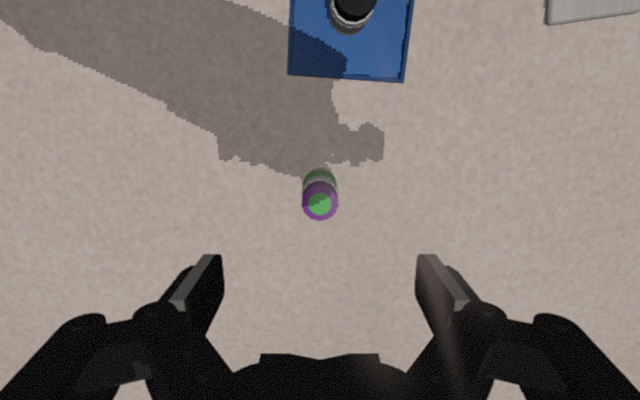

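The green dot is centred at (320,204), and the black-capped vial stands in the tray at the top edge of the picture. I'll pick the green one.

```bash
python3 -m jog '[{"dp":[0,0,4],"rotation":[0,0,0]},{"dp":[0,0,16],"rotation":[0,0,0]},{"dp":[0,0,34],"rotation":[0,0,0]},{"dp":[0,0,54],"rotation":[0,0,0]},{"dp":[0,0,74],"rotation":[0,0,0]},{"dp":[0,0,94],"rotation":[0,0,0]},{"dp":[0,0,112],"rotation":[0,0,0]},{"dp":[0,0,124],"rotation":[0,0,0]},{"dp":[0,0,130],"rotation":[0,0,0]},{"dp":[0,0,132],"rotation":[0,0,0]}]' 1 40
python3 -m jog '[{"dp":[0,0,0],"rotation":[0,0,0]},{"dp":[0,0,0],"rotation":[0,0,0]},{"dp":[0,0,0],"rotation":[0,0,0]},{"dp":[0,0,0],"rotation":[0,0,0]},{"dp":[0,0,0],"rotation":[0,0,0]},{"dp":[0,0,0],"rotation":[0,0,0]},{"dp":[0,0,0],"rotation":[0,0,0]},{"dp":[0,0,0],"rotation":[0,0,0]},{"dp":[0,0,0],"rotation":[0,0,0]},{"dp":[0,0,0],"rotation":[0,0,0]}]' -1 40
python3 -m jog '[{"dp":[0,0,-4],"rotation":[0,0,0]},{"dp":[0,0,-16],"rotation":[0,0,0]},{"dp":[0,0,-34],"rotation":[0,0,0]},{"dp":[0,0,-54],"rotation":[0,0,0]},{"dp":[0,0,-74],"rotation":[0,0,0]},{"dp":[0,0,-94],"rotation":[0,0,0]},{"dp":[0,0,-112],"rotation":[0,0,0]},{"dp":[0,0,-124],"rotation":[0,0,0]},{"dp":[0,0,-130],"rotation":[0,0,0]},{"dp":[0,0,-132],"rotation":[0,0,0]}]'
python3 -m jog '[{"dp":[5,-5,0],"rotation":[0,0,0]},{"dp":[21,-19,0],"rotation":[0,0,0]},{"dp":[48,-43,0],"rotation":[0,0,0]},{"dp":[76,-69,0],"rotation":[0,0,0]},{"dp":[104,-94,0],"rotation":[0,0,0]},{"dp":[132,-120,0],"rotation":[0,0,0]},{"dp":[160,-145,0],"rotation":[0,0,0]},{"dp":[188,-170,0],"rotation":[0,0,0]},{"dp":[205,-186,0],"rotation":[0,0,0]},{"dp":[211,-191,0],"rotation":[0,0,0]}]'
python3 -m jog '[{"dp":[0,0,2],"rotation":[0,0,0]},{"dp":[0,0,8],"rotation":[0,0,0]},{"dp":[0,0,20],"rotation":[0,0,0]},{"dp":[0,0,35],"rotation":[0,0,0]},{"dp":[0,0,50],"rotation":[0,0,0]},{"dp":[0,0,65],"rotation":[0,0,0]},{"dp":[0,0,78],"rotation":[0,0,0]},{"dp":[0,0,88],"rotation":[0,0,0]},{"dp":[0,0,95],"rotation":[0,0,0]},{"dp":[0,0,98],"rotation":[0,0,0]}]'
python3 - <<'E'
from h import *
c=arm.camera("top"); s=arm.camera("wrist")
a=cv2.resize(c["pixels"][125:205,270:430,::-1],None,fx=4,fy=4,interpolation=cv2.INTER_CUBIC)
cv2.imwrite("pics/t3.png",a)
print(arm.sense()["position"],proj(c,[661,-146,18]),proj(c,[661,-146,96]))
E
```

```text
t: 12.22
position: [449.3, -336.7, 17.1]
ee_rot: [-3.14, 0.001, 0.002]
wrist_force: [0.0, 0.2, -0.3]
finger_gap: 85.5
t: 13.05
position: [450.1, -337.4, 19.1]
ee_rot: [3.141, -0.001, 0.001]
wrist_force: [-1.3, 0.4, 5.5]
finger_gap: 28.9
t: 13.88
position: [450.1, -337.4, 151.6]
ee_rot: [3.14, -0.002, 0.001]
wrist_force: [1.2, 0.1, -0.4]
finger_gap: 28.3
t: 14.72
position: [663.0, -139.4, 148.7]
ee_rot: [-3.138, 0.0, 0.007]
wrist_force: [0.7, 0.6, -0.4]
finger_gap: 28.9
t: 15.55
position: [659.6, -146.3, 50.9]
ee_rot: [-3.141, 0.002, 0.001]
wrist_force: [0.1, -0.2, -0.4]
finger_gap: 29.0
[ 660.22214361 -145.98629076   51.88680645] [374.50865889 157.34511555] [380.90522093 148.24656362]
```

View pics/t3.png

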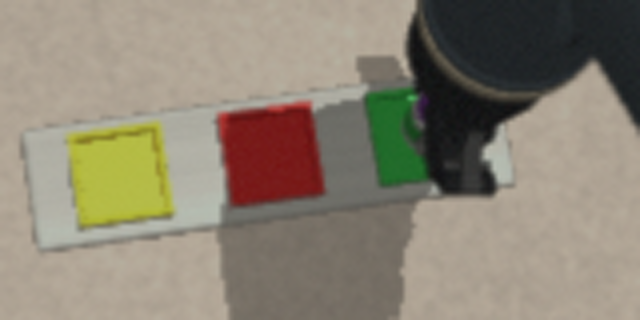

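The gripper is over the green holder at about (410,135) in the crop, and the measured position agrees to about 1 mm. I'll lower slowly, release, rise and move to the yellow vial at (474.5, 64).

```bash
python3 -m jog '[{"dp":[0,0,2],"rotation":[0,0,0]},{"dp":[0,0,5],"rotation":[0,0,0]},{"dp":[0,0,9],"rotation":[0,0,0]},{"dp":[0,0,13],"rotation":[0,0,0]},{"dp":[0,0,16],"rotation":[0,0,0]},{"dp":[0,0,18],"rotation":[0,0,0]},{"dp":[0,0,20],"rotation":[0,0,0]},{"dp":[0,0,21],"rotation":[0,0,0]},{"dp":[0,0,22],"rotation":[0,0,0]},{"dp":[0,0,22],"rotation":[0,0,0]}]'
python3 -m jog '[{"dp":[0,0,0],"rotation":[0,0,0]},{"dp":[0,0,0],"rotation":[0,0,0]},{"dp":[0,0,0],"rotation":[0,0,0]},{"dp":[0,0,0],"rotation":[0,0,0]},{"dp":[0,0,0],"rotation":[0,0,0]},{"dp":[0,0,0],"rotation":[0,0,0]},{"dp":[0,0,0],"rotation":[0,0,0]},{"dp":[0,0,0],"rotation":[0,0,0]},{"dp":[0,0,0],"rotation":[0,0,0]},{"dp":[0,0,0],"rotation":[0,0,0]}]' 1
python3 -m jog '[{"dp":[0,0,-4],"rotation":[0,0,0]},{"dp":[0,0,-14],"rotation":[0,0,0]},{"dp":[0,0,-30],"rotation":[0,0,0]},{"dp":[0,0,-48],"rotation":[0,0,0]},{"dp":[0,0,-66],"rotation":[0,0,0]},{"dp":[0,0,-84],"rotation":[0,0,0]},{"dp":[0,0,-100],"rotation":[0,0,0]},{"dp":[0,0,-112],"rotation":[0,0,0]},{"dp":[0,0,-118],"rotation":[0,0,0]},{"dp":[0,0,-120],"rotation":[0,0,0]}]'
python3 -m jog '[{"dp":[-5,-5,0],"rotation":[0,0,0]},{"dp":[-18,-20,0],"rotation":[0,0,0]},{"dp":[-39,-44,0],"rotation":[0,0,0]},{"dp":[-64,-72,0],"rotation":[0,0,0]},{"dp":[-89,-100,0],"rotation":[0,0,0]},{"dp":[-114,-128,0],"rotation":[0,0,0]},{"dp":[-139,-156,0],"rotation":[0,0,0]},{"dp":[-164,-184,0],"rotation":[0,0,0]},{"dp":[-181,-203,0],"rotation":[0,0,0]},{"dp":[-187,-210,0],"rotation":[0,0,0]}]'
python3 -m jog '[{"dp":[0,0,0],"rotation":[0,0,0]},{"dp":[0,0,0],"rotation":[0,0,0]},{"dp":[0,0,0],"rotation":[0,0,0]},{"dp":[0,0,0],"rotation":[0,0,0]},{"dp":[0,0,0],"rotation":[0,0,0]},{"dp":[0,0,0],"rotation":[0,0,0]},{"dp":[0,0,0],"rotation":[0,0,0]},{"dp":[0,0,0],"rotation":[0,0,0]},{"dp":[0,0,0],"rotation":[0,0,0]},{"dp":[0,0,0],"rotation":[0,0,0]}]'
python3 - <<'E'
from h import *
c=arm.camera("wrist"); t=arm.camera("scene")
for b in blobs(c,"yellow"): print(b[0],b[4], ray(c,b[0],62))
for b in blobs(t,"green"): print(b[0],b[4], "z74",ray(t,b[0],74))
a=cv2.resize(t["pixels"][150:290,170:430,::-1],(520,280)); cv2.imwrite("pics/x4.png",cv2.vconcat([cv2.resize(c["pixels"][:,:,::-1],(520,310)),a]))
E
```

```text
t: 16.48
position: [660.4, -145.7, 31.2]
ee_rot: [3.141, -0.0, 0.001]
wrist_force: [-4.3, 0.7, 8.0]
finger_gap: 29.1
t: 17.32
position: [660.5, -145.8, 30.3]
ee_rot: [3.142, 0.0, 0.001]
wrist_force: [-0.1, -0.5, 0.3]
finger_gap: 85.2
t: 18.15
position: [661.0, -145.9, 151.9]
ee_rot: [3.141, -0.002, 0.001]
wrist_force: [0.1, 0.5, -0.1]
finger_gap: 85.0
t: 18.98
position: [469.2, 67.0, 149.7]
ee_rot: [-3.141, 0.003, 0.006]
wrist_force: [-0.2, -0.2, -0.2]
finger_gap: 85.3
t: 19.82
position: [473.2, 63.9, 150.3]
ee_rot: [-3.142, 0.0, 0.001]
wrist_force: [-0.3, -0.2, -0.9]
finger_gap: 85.3
[256.9  10.1] 506 [433.23012337 191.19626966]
[277.   36.3] 216 [445.39641845 176.01379908]
[314.1 173.6] 69 [468.93535032  85.81307494]
[495.7 218.6] 3915 [605.70664872  51.37860634]
[320.9 201.8] 344 [473.88043568  64.54895671]
[256.2 236.9] 36 z74 [ 659.96393434 -145.57714222]
[259.9 258.5] 480 z74 [ 717.51527448 -133.82495773]
```

View pics/x4.png

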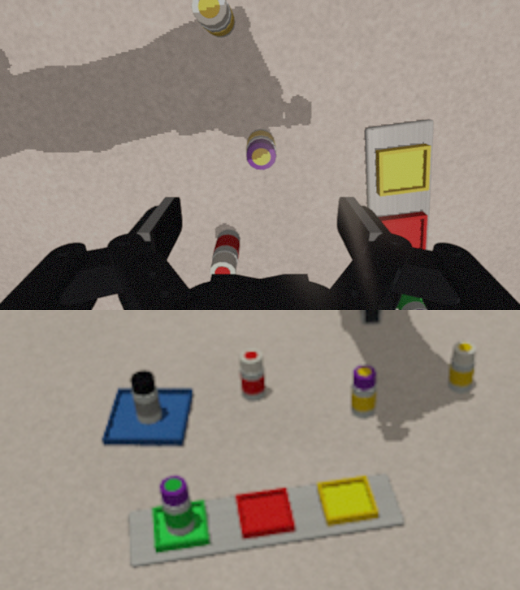

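Green stands upright in its holder, with the dot measured at (660.0, -145.6). The black-capped vial stands in the tray. The yellow dot is right under the jaws. Next is yellow.

```bash
python3 -m jog '[{"dp":[0,0,4],"rotation":[0,0,0]},{"dp":[0,0,16],"rotation":[0,0,0]},{"dp":[0,0,34],"rotation":[0,0,0]},{"dp":[0,0,54],"rotation":[0,0,0]},{"dp":[0,0,74],"rotation":[0,0,0]},{"dp":[0,0,94],"rotation":[0,0,0]},{"dp":[0,0,112],"rotation":[0,0,0]},{"dp":[0,0,124],"rotation":[0,0,0]},{"dp":[0,0,130],"rotation":[0,0,0]},{"dp":[0,0,132],"rotation":[0,0,0]}]' 1 40
python3 -m jog '[{"dp":[0,0,0],"rotation":[0,0,0]},{"dp":[0,0,0],"rotation":[0,0,0]},{"dp":[0,0,0],"rotation":[0,0,0]},{"dp":[0,0,0],"rotation":[0,0,0]},{"dp":[0,0,0],"rotation":[0,0,0]},{"dp":[0,0,0],"rotation":[0,0,0]},{"dp":[0,0,0],"rotation":[0,0,0]},{"dp":[0,0,0],"rotation":[0,0,0]},{"dp":[0,0,0],"rotation":[0,0,0]},{"dp":[0,0,0],"rotation":[0,0,0]}]' -1 40
python3 -m jog '[{"dp":[0,0,-4],"rotation":[0,0,0]},{"dp":[0,0,-16],"rotation":[0,0,0]},{"dp":[0,0,-34],"rotation":[0,0,0]},{"dp":[0,0,-54],"rotation":[0,0,0]},{"dp":[0,0,-74],"rotation":[0,0,0]},{"dp":[0,0,-94],"rotation":[0,0,0]},{"dp":[0,0,-112],"rotation":[0,0,0]},{"dp":[0,0,-124],"rotation":[0,0,0]},{"dp":[0,0,-130],"rotation":[0,0,0]},{"dp":[0,0,-132],"rotation":[0,0,0]}]'
python3 -m jog '[{"dp":[5,1,0],"rotation":[0,0,0]},{"dp":[18,4,0],"rotation":[0,0,0]},{"dp":[37,7,0],"rotation":[0,0,0]},{"dp":[59,12,0],"rotation":[0,0,0]},{"dp":[82,16,0],"rotation":[0,0,0]},{"dp":[104,21,0],"rotation":[0,0,0]},{"dp":[126,25,0],"rotation":[0,0,0]},{"dp":[145,29,0],"rotation":[0,0,0]},{"dp":[156,31,0],"rotation":[0,0,0]},{"dp":[160,32,0],"rotation":[0,0,0]}]'
python3 -m jog '[{"dp":[0,0,2],"rotation":[0,0,0]},{"dp":[0,0,8],"rotation":[0,0,0]},{"dp":[0,0,20],"rotation":[0,0,0]},{"dp":[0,0,35],"rotation":[0,0,0]},{"dp":[0,0,50],"rotation":[0,0,0]},{"dp":[0,0,65],"rotation":[0,0,0]},{"dp":[0,0,78],"rotation":[0,0,0]},{"dp":[0,0,88],"rotation":[0,0,0]},{"dp":[0,0,95],"rotation":[0,0,0]},{"dp":[0,0,98],"rotation":[0,0,0]}]'
python3 -m jog '[{"dp":[0,0,2],"rotation":[0,0,0]},{"dp":[0,0,5],"rotation":[0,0,0]},{"dp":[0,0,9],"rotation":[0,0,0]},{"dp":[0,0,13],"rotation":[0,0,0]},{"dp":[0,0,16],"rotation":[0,0,0]},{"dp":[0,0,18],"rotation":[0,0,0]},{"dp":[0,0,20],"rotation":[0,0,0]},{"dp":[0,0,21],"rotation":[0,0,0]},{"dp":[0,0,22],"rotation":[0,0,0]},{"dp":[0,0,22],"rotation":[0,0,0]}]'
```

```text
t: 20.75
position: [472.6, 64.0, 17.3]
ee_rot: [3.141, 0.002, 0.002]
wrist_force: [-0.6, -0.1, 0.2]
finger_gap: 85.1
t: 21.58
position: [473.6, 64.0, 19.0]
ee_rot: [-3.141, -0.001, 0.001]
wrist_force: [-0.3, -0.1, 6.4]
finger_gap: 28.6
t: 22.42
position: [473.6, 63.9, 151.4]
ee_rot: [-3.141, -0.002, 0.001]
wrist_force: [0.4, -0.0, -0.0]
finger_gap: 28.8
t: 23.25
position: [634.5, 31.4, 148.5]
ee_rot: [3.141, 0.001, 0.001]
wrist_force: [0.1, -0.2, -0.6]
finger_gap: 28.7
t: 24.08
position: [632.2, 32.3, 50.9]
ee_rot: [3.141, 0.002, 0.002]
wrist_force: [-1.1, -0.1, 0.3]
finger_gap: 28.7
t: 24.92
position: [633.2, 32.1, 31.1]
ee_rot: [3.141, -0.0, 0.001]
wrist_force: [-2.5, -0.0, 7.7]
finger_gap: 28.8
```

```bash
python3 -m jog '[{"dp":[0,0,0],"rotation":[0,0,0]},{"dp":[0,0,0],"rotation":[0,0,0]},{"dp":[0,0,0],"rotation":[0,0,0]},{"dp":[0,0,0],"rotation":[0,0,0]},{"dp":[0,0,0],"rotation":[0,0,0]},{"dp":[0,0,0],"rotation":[0,0,0]},{"dp":[0,0,0],"rotation":[0,0,0]},{"dp":[0,0,0],"rotation":[0,0,0]},{"dp":[0,0,0],"rotation":[0,0,0]},{"dp":[0,0,0],"rotation":[0,0,0]}]' 1
python3 -m jog '[{"dp":[0,0,-4],"rotation":[0,0,0]},{"dp":[0,0,-14],"rotation":[0,0,0]},{"dp":[0,0,-30],"rotation":[0,0,0]},{"dp":[0,0,-48],"rotation":[0,0,0]},{"dp":[0,0,-66],"rotation":[0,0,0]},{"dp":[0,0,-84],"rotation":[0,0,0]},{"dp":[0,0,-100],"rotation":[0,0,0]},{"dp":[0,0,-112],"rotation":[0,0,0]},{"dp":[0,0,-118],"rotation":[0,0,0]},{"dp":[0,0,-120],"rotation":[0,0,0]}]'
python3 -m jog '[{"dp":[-2,-4,0],"rotation":[0,0,0]},{"dp":[-8,-14,0],"rotation":[0,0,0]},{"dp":[-16,-28,0],"rotation":[0,0,0]},{"dp":[-26,-45,0],"rotation":[0,0,0]},{"dp":[-36,-63,0],"rotation":[0,0,0]},{"dp":[-47,-82,0],"rotation":[0,0,0]},{"dp":[-58,-101,0],"rotation":[0,0,0]},{"dp":[-69,-120,0],"rotation":[0,0,0]},{"dp":[-80,-139,0],"rotation":[0,0,0]},{"dp":[-90,-157,0],"rotation":[0,0,0]}]'
python3 -m jog '[{"dp":[-11,-19,0],"rotation":[0,0,0]},{"dp":[-22,-38,0],"rotation":[0,0,0]},{"dp":[-33,-57,0],"rotation":[0,0,0]},{"dp":[-44,-76,0],"rotation":[0,0,0]},{"dp":[-55,-95,0],"rotation":[0,0,0]},{"dp":[-65,-113,0],"rotation":[0,0,0]},{"dp":[-74,-130,0],"rotation":[0,0,0]},{"dp":[-81,-144,0],"rotation":[0,0,0]},{"dp":[-87,-153,0],"rotation":[0,0,0]},{"dp":[-89,-157,0],"rotation":[0,0,0]}]'
python3 -m jog '[{"dp":[0,0,0],"rotation":[0,0,0]},{"dp":[0,0,0],"rotation":[0,0,0]},{"dp":[0,0,0],"rotation":[0,0,0]},{"dp":[0,0,0],"rotation":[0,0,0]},{"dp":[0,0,0],"rotation":[0,0,0]},{"dp":[0,0,0],"rotation":[0,0,0]},{"dp":[0,0,0],"rotation":[0,0,0]},{"dp":[0,0,0],"rotation":[0,0,0]},{"dp":[0,0,0],"rotation":[0,0,0]},{"dp":[0,0,0],"rotation":[0,0,0]}]'
python3 - <<'E'
from h import *
c=arm.camera("wrist"); t=arm.camera("scene")
for b in blobs(c,"red"): print(b[0],b[4], ray(c,b[0],62))
for b in blobs(t,"yellow"): print(b[0],b[4], "z74",ray(t,b[0],74))
a=cv2.resize(t["pixels"][150:290,170:430,::-1],(520,280)); cv2.imwrite("pics/x5.png",cv2.vconcat([cv2.resize(c["pixels"][:,:,::-1],(520,310)),a]))
E
```

```text
t: 25.75
position: [633.2, 32.2, 30.3]
ee_rot: [-3.142, 0.0, 0.002]
wrist_force: [0.2, -0.1, -0.5]
finger_gap: 85.7
t: 26.58
position: [633.7, 32.2, 151.8]
ee_rot: [-3.141, -0.002, 0.001]
wrist_force: [0.3, -0.7, -0.2]
finger_gap: 85.5
t: 27.42
position: [540.8, 190.9, 149.3]
ee_rot: [3.141, 0.002, 0.003]
wrist_force: [-0.3, 0.0, 0.2]
finger_gap: 85.4
t: 28.25
position: [451.4, 347.8, 149.7]
ee_rot: [-3.142, 0.002, 0.005]
wrist_force: [-0.3, -0.2, -0.3]
finger_gap: 85.2
t: 29.08
position: [453.8, 345.9, 150.3]
ee_rot: [-3.142, 0.0, 0.001]
wrist_force: [0.3, -0.1, -0.1]
finger_gap: 85.4
[314.2 173.5] 77 [449.57612684 367.88213265]
[321.  201.6] 376 [454.52369232 346.69826744]
[402.2 168.1] 18 z74 [449.34511267 188.72796053]
[400.1 183.5] 79 z74 [507.87287955 172.85485424]
[343.9 224. ] 32 z74 [633.14723841  33.08822825]
[343.1 245.7] 477 z74 [693.41222252  26.7777029 ]
```

View pics/x5.png

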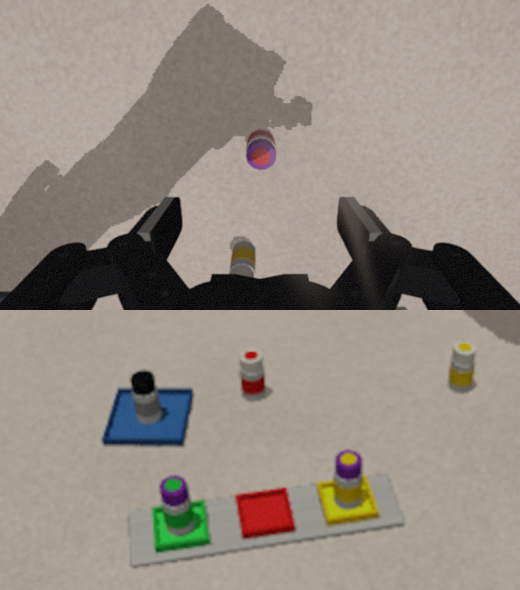

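Yellow stands in its holder, with the dot at (633.1, 33.1). The red dot is under the jaws at (454.5, 346.7). Next is red.

```bash
python3 -m jog '[{"dp":[0,0,4],"rotation":[0,0,0]},{"dp":[0,0,16],"rotation":[0,0,0]},{"dp":[0,0,34],"rotation":[0,0,0]},{"dp":[0,0,54],"rotation":[0,0,0]},{"dp":[0,0,74],"rotation":[0,0,0]},{"dp":[0,0,94],"rotation":[0,0,0]},{"dp":[0,0,112],"rotation":[0,0,0]},{"dp":[0,0,124],"rotation":[0,0,0]},{"dp":[0,0,130],"rotation":[0,0,0]},{"dp":[0,0,132],"rotation":[0,0,0]}]' 1 40
python3 -m jog '[{"dp":[0,0,0],"rotation":[0,0,0]},{"dp":[0,0,0],"rotation":[0,0,0]},{"dp":[0,0,0],"rotation":[0,0,0]},{"dp":[0,0,0],"rotation":[0,0,0]},{"dp":[0,0,0],"rotation":[0,0,0]},{"dp":[0,0,0],"rotation":[0,0,0]},{"dp":[0,0,0],"rotation":[0,0,0]},{"dp":[0,0,0],"rotation":[0,0,0]},{"dp":[0,0,0],"rotation":[0,0,0]},{"dp":[0,0,0],"rotation":[0,0,0]}]' -1 40
python3 -m jog '[{"dp":[0,0,-4],"rotation":[0,0,0]},{"dp":[0,0,-16],"rotation":[0,0,0]},{"dp":[0,0,-34],"rotation":[0,0,0]},{"dp":[0,0,-54],"rotation":[0,0,0]},{"dp":[0,0,-74],"rotation":[0,0,0]},{"dp":[0,0,-94],"rotation":[0,0,0]},{"dp":[0,0,-112],"rotation":[0,0,0]},{"dp":[0,0,-124],"rotation":[0,0,0]},{"dp":[0,0,-130],"rotation":[0,0,0]},{"dp":[0,0,-132],"rotation":[0,0,0]}]'
python3 -m jog '[{"dp":[2,5,0],"rotation":[0,0,0]},{"dp":[8,18,0],"rotation":[0,0,0]},{"dp":[18,38,0],"rotation":[0,0,0]},{"dp":[29,60,0],"rotation":[0,0,0]},{"dp":[40,83,0],"rotation":[0,0,0]},{"dp":[51,107,0],"rotation":[0,0,0]},{"dp":[62,131,0],"rotation":[0,0,0]},{"dp":[74,155,0],"rotation":[0,0,0]},{"dp":[85,179,0],"rotation":[0,0,0]},{"dp":[96,202,0],"rotation":[0,0,0]}]'
python3 -m jog '[{"dp":[12,25,0],"rotation":[0,0,0]},{"dp":[24,50,0],"rotation":[0,0,0]},{"dp":[36,75,0],"rotation":[0,0,0]},{"dp":[48,100,0],"rotation":[0,0,0]},{"dp":[60,125,0],"rotation":[0,0,0]},{"dp":[71,149,0],"rotation":[0,0,0]},{"dp":[81,170,0],"rotation":[0,0,0]},{"dp":[89,186,0],"rotation":[0,0,0]},{"dp":[94,197,0],"rotation":[0,0,0]},{"dp":[96,201,0],"rotation":[0,0,0]}]'
python3 -m jog '[{"dp":[0,0,2],"rotation":[0,0,0]},{"dp":[0,0,8],"rotation":[0,0,0]},{"dp":[0,0,20],"rotation":[0,0,0]},{"dp":[0,0,35],"rotation":[0,0,0]},{"dp":[0,0,50],"rotation":[0,0,0]},{"dp":[0,0,65],"rotation":[0,0,0]},{"dp":[0,0,78],"rotation":[0,0,0]},{"dp":[0,0,88],"rotation":[0,0,0]},{"dp":[0,0,95],"rotation":[0,0,0]},{"dp":[0,0,98],"rotation":[0,0,0]}]'
python3 -m jog '[{"dp":[0,0,2],"rotation":[0,0,0]},{"dp":[0,0,5],"rotation":[0,0,0]},{"dp":[0,0,9],"rotation":[0,0,0]},{"dp":[0,0,13],"rotation":[0,0,0]},{"dp":[0,0,16],"rotation":[0,0,0]},{"dp":[0,0,18],"rotation":[0,0,0]},{"dp":[0,0,20],"rotation":[0,0,0]},{"dp":[0,0,21],"rotation":[0,0,0]},{"dp":[0,0,22],"rotation":[0,0,0]},{"dp":[0,0,22],"rotation":[0,0,0]}]'
```

```text
t: 30.02
position: [453.2, 345.6, 17.1]
ee_rot: [3.141, 0.001, 0.002]
wrist_force: [0.5, 0.1, -0.5]
finger_gap: 85.1
t: 30.85
position: [454.1, 346.2, 19.1]
ee_rot: [-3.141, -0.001, 0.001]
wrist_force: [-0.8, -0.5, 5.0]
finger_gap: 28.8
t: 31.68
position: [454.1, 346.2, 151.5]
ee_rot: [-3.14, -0.001, 0.001]
wrist_force: [0.1, 0.1, -0.9]
finger_gap: 28.4
t: 32.52
position: [549.9, 141.8, 149.1]
ee_rot: [3.141, 0.002, 0.001]
wrist_force: [0.1, 0.2, -1.4]
finger_gap: 28.3
t: 33.35
position: [646.2, -59.6, 149.0]
ee_rot: [3.141, 0.002, -0.001]
wrist_force: [0.2, -0.4, -1.2]
finger_gap: 28.7
t: 34.18
position: [645.6, -56.0, 50.8]
ee_rot: [-3.141, 0.002, 0.003]
wrist_force: [-0.9, -0.3, -0.6]
finger_gap: 28.6
t: 35.02
position: [646.3, -56.9, 31.2]
ee_rot: [3.141, -0.0, 0.001]
wrist_force: [-2.4, 0.3, 8.0]
finger_gap: 28.8
```

Release, rise, and retreat sideways (toward +y) for a last look.

```bash
python3 -m jog '[{"dp":[0,0,0],"rotation":[0,0,0]},{"dp":[0,0,0],"rotation":[0,0,0]},{"dp":[0,0,0],"rotation":[0,0,0]},{"dp":[0,0,0],"rotation":[0,0,0]},{"dp":[0,0,0],"rotation":[0,0,0]},{"dp":[0,0,0],"rotation":[0,0,0]},{"dp":[0,0,0],"rotation":[0,0,0]},{"dp":[0,0,0],"rotation":[0,0,0]},{"dp":[0,0,0],"rotation":[0,0,0]},{"dp":[0,0,0],"rotation":[0,0,0]}]' 1
python3 -m jog '[{"dp":[0,0,-4],"rotation":[0,0,0]},{"dp":[0,0,-14],"rotation":[0,0,0]},{"dp":[0,0,-30],"rotation":[0,0,0]},{"dp":[0,0,-50],"rotation":[0,0,0]},{"dp":[0,0,-72],"rotation":[0,0,0]},{"dp":[0,0,-96],"rotation":[0,0,0]},{"dp":[0,0,-118],"rotation":[0,0,0]},{"dp":[0,0,-136],"rotation":[0,0,0]},{"dp":[0,0,-147],"rotation":[0,0,0]},{"dp":[0,0,-150],"rotation":[0,0,0]}]'
python3 -m jog '[{"dp":[-2,-8,0],"rotation":[0,0,0]},{"dp":[-6,-28,0],"rotation":[0,0,0]},{"dp":[-12,-60,0],"rotation":[0,0,0]},{"dp":[-19,-95,0],"rotation":[0,0,0]},{"dp":[-26,-130,0],"rotation":[0,0,0]},{"dp":[-33,-165,0],"rotation":[0,0,0]},{"dp":[-40,-200,0],"rotation":[0,0,0]},{"dp":[-47,-232,0],"rotation":[0,0,0]},{"dp":[-52,-255,0],"rotation":[0,0,0]},{"dp":[-54,-265,0],"rotation":[0,0,0]}]'
python3 -m jog '[{"dp":[0,-25,0],"rotation":[0,0,0]},{"dp":[0,-50,0],"rotation":[0,0,0]},{"dp":[0,-75,0],"rotation":[0,0,0]},{"dp":[0,-90,0],"rotation":[0,0,0]},{"dp":[0,-100,0],"rotation":[0,0,0]},{"dp":[0,-100,0],"rotation":[0,0,0]},{"dp":[0,-100,0],"rotation":[0,0,0]},{"dp":[0,-100,0],"rotation":[0,0,0]},{"dp":[0,-100,0],"rotation":[0,0,0]},{"dp":[0,-100,0],"rotation":[0,0,0]}]'
python3 - <<'E'
from h import *
t=arm.camera("top"); s=arm.camera("scene")
for n,c in (("top",t),("scene",s)):
  for k in ("red","yellow","green"):
    for b in blobs(c,k): 
      if b[4]<60: print(n,k,b[0],b[4],"z74",ray(c,b[0],74).round(1),"z62",ray(c,b[0],62).round(1))
A=cv2.resize(t["pixels"][125:275,200:440,::-1],(480,300)); B=cv2.resize(s["pixels"][150:290,170:430,::-1],(480,260))
cv2.imwrite("pics/fin.png",cv2.vconcat([A,B]))
E
```

```text
t: 35.85
position: [646.4, -56.8, 30.3]
ee_rot: [-3.142, -0.0, 0.002]
wrist_force: [-0.3, -0.9, -1.0]
finger_gap: 85.2
t: 36.68
position: [647.4, -56.7, 183.2]
ee_rot: [3.141, -0.004, 0.001]
wrist_force: [0.3, -0.7, -0.3]
finger_gap: 85.8
t: 37.52
position: [589.2, 213.4, 179.0]
ee_rot: [-3.14, 0.003, 0.007]
wrist_force: [0.2, 0.8, 0.1]
finger_gap: 85.4
t: 38.35
position: [592.3, 306.5, 180.4]
ee_rot: [3.141, -0.0, -0.0]
wrist_force: [0.9, -0.5, -0.0]
finger_gap: 85.2
top red [339.3 157.1] 37 z74 [646.  -56.8] z62 [649.2 -57.9]
top red [346.5 253.9] 37 z74 [433.4 -70.3] z62 [433.5 -71.6]
top yellow [298.9 162.7] 39 z74 [632.6  32.6] z62 [635.6  32.8]
top yellow [224.2 254.1] 42 z74 [432.8 190. ] z62 [432.9 192.5]
top green [379.2 151.4] 35 z74 [ 660.  -146.5] z62 [ 663.4 -148.9]
scene red [294.9 172.2] 19 z74 [449.6 -70.2] z62 [433.7 -71.1]
scene red [300.8 230.1] 31 z74 [645.8 -55.9] z62 [633.8 -56.6]
scene yellow [402.2 168.1] 18 z74 [449.3 188.7] z62 [433.4 193. ]
scene yellow [343.9 224. ] 32 z74 [633.1  33.1] z62 [620.9  34.3]
scene green [256.2 237. ] 35 z74 [ 660.2 -145.6] z62 [ 648.6 -148. ]
```

View pics/fin.png

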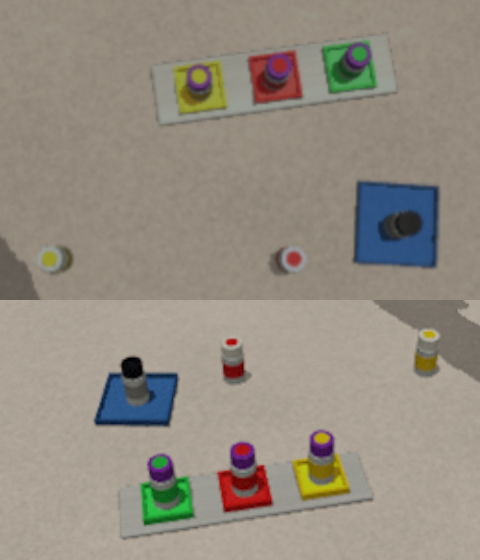

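Both views agree: every vial is upright in its place, the calibrators have not moved, and the arm is clear of everything. Handing in.

```bash
python3 -c "
from plant import arm
print(arm.sign_off())"
```

```text
the job is handed in; nothing more can be done
None
```

The job is done and handed in, at about 38 s of the 107 s allowed. I moved the black-capped vial from the red holder to the blue tray. Then I stood the green, yellow and red control vials in their own holders.

- **Control vials:** in the last top and scene pictures, all three stand upright within about 2 mm of their holder centres. The two cameras agree to about 1 mm.
- **Black-capped vial:** it stands upright near the middle of the tray. I judged its final place by eye in the pictures and from the gripper position at release, which was within about 1 mm of the tray centre.
- **White-capped vials:** both are within 1 mm of where they started.
- **Arm:** it was parked clear of everything, with the gripper open.

Setting the black-capped vial down in the tray gave a brief wrist force of at least 42 N. That is well below the 120 N limit, and I lowered the later ones more slowly (about 8 N). No check failed or disagreed at the end.

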